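# Tip a test panel over the edge of a roll-down bed

## Task

Turn the black test panel over onto the blue roll-down bed: push it up against the bed's front edge until it tips up on that edge and falls over, striped face down and orange feet up, then slide it back until its edge sits square and flush against the orange back stop. Press gently - never more than 25 N on the panel, or its edge chips - leave the tape roll, marker, roller and jar alone, and let go at the end.

Things in the scene. Friction and masses are not known exactly. Their poses are not given: they have to be found in the camera images.
- panel: black plate 110 (x) x 100 (y) x 8 mm, 140-280 g, too wide to grasp, standing on four orange feet 10 mm high (14 mm across, at x +-45, y +-40 mm): its faces are 10 and 18 mm above the table. Upper face has three white stripes. Origin: centre of the feet's underside; z up at the start, down when turned over (the origin then 18 mm above the bed's top). +x edge towards the bed, askew by up to 15 deg
- push_edge (a point): middle of the lower corner of the panel's -x edge, the edge away from the bed, 10 mm above the table at the start (55 mm from the panel's middle); axes as the panel's. Sliding friction of the panel on table, bed and fingers is ordinary, about 0.5 to 1
- bed: fixed block, blue top 20 mm above the table, 170 (x) x 180 (y) mm. Origin: centre of its underside. Its -x side is an upright front face 20 mm high at x = -85 mm, facing the panel (start gap between panel and face 25 to 85 mm); an orange back stop 12 mm thick stands across the rear, 12 mm higher than the blue top, its inner face at x = +73 mm. Nothing at the sides
- bed_edge (a point): middle of the upper edge of the bed's front face, 20 mm above the table; axes as the bed's
- back_stop (a point): middle of the foot of the back stop's inner face, on the blue top; axes as the bed's
- tape_roll: bystander: yellow tape roll lying flat, 96 mm across, 25 mm high; origin at the centre of its underside
- marker: bystander: blue marker lying flat, 133 mm long (its x), 14 mm high; origin on its underside near the middle
- roller: bystander: hand roller lying flat, 142 mm long (its x: from -125 to +17), up to 60 mm wide and 34 mm high, red handle towards its -x; origin under the black rubber drum
- primer_jar: bystander: jar 48 mm across, 60 mm high; origin at the centre of its underside
Mind the look-alikes: they are no part of the job. Of the things shaped like the panel, the black one is meant.

How it is judged:
By the outcome, as a careful person would: the job done as asked, in the order asked, and still so for the second after the job is handed in, with the robot touching nothing.
It also fails if it takes over 72 s, if anything falls off the work surface, if the arm or the gripper's body presses on something with over 40 N, if the wrist force passes 120 N, or if a joint passes its speed limit or range.

## Robot

A 6-joint arm with a two-finger parallel gripper is mounted at the origin on the work surface. World frame = base frame: x ahead of the robot, y to its left, z up, the work surface at z = 0. Lengths are in m, angles in rad, forces in N, time in s.
With the tool pointing down it reaches from about 0.275 to 0.85 m from the base axis. Payload 5.2 kg.
Tool frame: the origin (TCP) lies between the finger pads; the fingertips stand env.finger_overhang ahead of it and the grasp point (between the pads) lies 5 mm behind it (env.finger_overhang is the distance from the TCP to the fingertips, in m); y points along the fingers, x is the direction in which the jaws open and shut, and the axes are right-handed (so a half turn about y gives the same grasp; the last joint's range is limited). The gripper opens to 85 mm and grips with 20 to 120 N. Pads are 22 mm wide; open, the fingers measure 114 mm over their backs; the gripper's body (76 mm by 85 mm) begins 54 mm behind the grasp point. The pads swing forward as they close: fully open they stand 13 mm farther back than shut.
Start: joints at [0.919, 0.259, 1.535, -0, 1.348, -0.203], TCP at [0.239, 0.496, 0.245] pointing down, gripper open.
Joint ranges: [-3.14, 3.14], [-0.91, 2.08], [0.19, 2.58], [-1.22, 4.36], [0.22, 2.71], [-3.12, 3.12]. Speed limits (rad/s): [2.57, 2.57, 3.14, 3.14, 3.14, 3.14].

## Interface

Orientations are given as a unit quaternion [w, x, y, z].
In Python, from cell import env gives the robot as it stands.
- The arm moves only by the tool arm_command, never from a script. Its argument "steps" is a list of rows, each a list of 3 entries, a list of its own where there are three numbers: the shift along the tool's x, y, z in m, then the turn, a rotation vector about the tool's x, y, z in degrees, then the closure, from 0 (fully open) to 1 (shut). In form: [[[x, y, z], [ax, ay, az], grip], ...]. A call has 1 to 8 rows; each row shifts and turns the commanded pose from where the row before left it, along the tool's axes as they then stand; what a row does not reach is not made up. A row lasts 1/8 s, in which the tool goes at most 62.5 mm and 10.7 degrees, less where a joint would pass 70% of its speed; a pose out of reach is approached as far as the arm can. A call is refused whole if a number of a shift passes 0.0625 or a number of a turn 10.7, either way. A call with a gripper value outside its range is refused whole. The fingers move at their own pace and stop on an object; the grip force is fixed at half the most. Time passes only in rows, so rows that do not move let the fingers close. It gives the time, the measured TCP pose, the force and the opening at its end, in the units of the state.
- env.read_state(): the state, without advancing time (a new reading comes with each control period).
- env.camera(name): name is "side" or "top"; returns a dict with "image" (420x560x3 uint8, red, green, blue), "depth" (420x560 float32, m along the optical axis (not along the pixel's ray), 0 where there is no reading), "camera_matrix" (3x3 intrinsics, pixels), "rvec" (rotation vector, rad) and "tvec" (3), from world to camera coordinates, as OpenCV has them. Camera axes: x right, y down, z forward; pixel columns grow to the right and rows downward; lengths in m; the calibration is good to about 2 mm. A picture is of the moment at which its call begins.
- env.sign_off(): hands the job in, once; it reports no verdict.
The state is a dict: "time_s": time; "qpos": joint angles; "dq": joint speeds; "joint_torque": joint torques, N m; "position": TCP position; "tool_rot": TCP orientation; "wrist_force": force on the tool from outside, world axes, zero at the start; "torque": the same for the moment, N m; "grip_width": finger opening in m.
Only numpy, scipy, OpenCV 4.12 (cv2) and the standard library are available. Lean on these libraries where they do the work, as an engineer would, in place of code of your own. Each camera call takes 0.05 s, during which the arm holds its last target. There are 200 camera calls.

## Working session

There is one attempt and no reset: what is moved stays moved. The work goes in short steps, Python scripts to look and compute and a tool call to move; the robot and the scene stay as the last step left them, time stands still between calls to the robot, and variables do not carry over. Pictures are saved under pics/ and viewed, about 8 in all and at most 12, crops included, and the job is handed in when it is done.

Besides the shell and the picture viewer there is one more tool, called after ">>>" in YAML: its name, and indented under it one key for each argument. arm_command: Moves the arm, as the interface text tells. Its arguments: {"type":"object","properties":{"steps":{"type":"array"}},"required":["steps"]}

```bash
ls; mkdir -p pics; cat > h.py <<'E'
import numpy as np, cv2
from cell import env
from scipy.spatial.transform import Rotation as R
def cloud(c):
    K=c["camera_matrix"];d=c["depth"];v,u=np.mgrid[:d.shape[0],:d.shape[1]]
    p=np.stack([(u-K[0,2])/K[0,0]*d,(v-K[1,2])/K[1,1]*d,d],-1)
    Rm=cv2.Rodrigues(np.array(c["rvec"],float))[0]
    return (p-np.array(c["tvec"]).reshape(3))@Rm
def save(c,n,crop=None,s=1):
    im=c["image"][...,::-1]
    if crop: im=im[crop[0]:crop[1],crop[2]:crop[3]]
    cv2.imwrite("pics/"+n,cv2.resize(im,None,fx=s,fy=s))
E
python3 - <<'E'
from h import *
s=env.read_state();print({k:np.round(v,3) for k,v in s.items()},env.finger_overhang)
a=env.camera("top");b=env.camera("side")
np.savez("c0.npz",top=a["image"],tp=cloud(a),side=b["image"],sp=cloud(b))
im=np.vstack([a["image"],b["image"]])[...,::-1]
cv2.imwrite("pics/top0.png",a["image"][...,::-1]);cv2.imwrite("pics/side0.png",b["image"][...,::-1])
E
```

```text
pics
{'time_s': np.float64(0.0), 'qpos': array([ 0.919,  0.259,  1.536,  0.   ,  1.348, -0.203]), 'dq': array([ 0.001,  0.001, -0.002, -0.001, -0.   ,  0.   ]), 'joint_torque': array([-2.0000e-03, -4.4604e+01, -2.9057e+01, -0.0000e+00,  1.2000e-02,
       -0.0000e+00]), 'position': array([0.238, 0.495, 0.244]), 'tool_rot': array([-0.598,  0.599,  0.376, -0.377]), 'wrist_force': array([0.939, 0.459, 0.316]), 'torque': array([0.025, 0.074, 0.01 ]), 'grip_width': np.float64(0.085)} 0.014
```

View pics/top0.png

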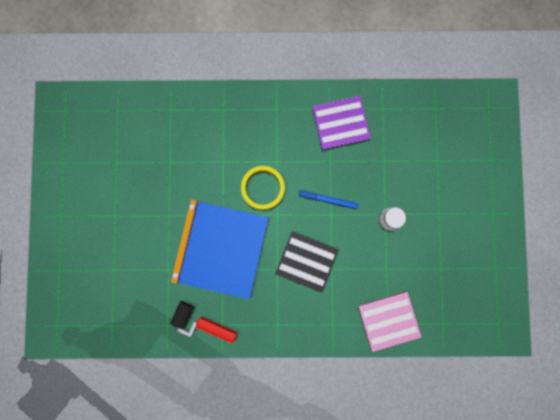

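View pics/side0.png

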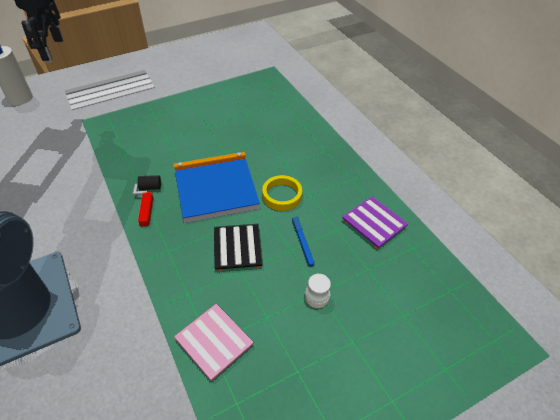

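The top view shows the black panel at about (308,262), the bed at (222,250) with its stop at (185,242) on the left, tape at (263,188), marker at (328,199), jar at (393,218) and roller at (200,322). Next I'll fit poses.

```bash
cat > fit.py <<'E'
from h import *
def seg(img,P):
    hsv=cv2.cvtColor(img,cv2.COLOR_RGB2HSV)
    return hsv,P
E
python3 - <<'E'
from h import *
z=np.load("c0.npz");img=z["top"];P=z["tp"]
hsv=cv2.cvtColor(img,cv2.COLOR_RGB2HSV).astype(int)
H,S,V=hsv[...,0],hsv[...,1],hsv[...,2]
u,v=np.meshgrid(np.arange(560),np.arange(420))
def box(a,b,c,d): return (u>a)&(u<b)&(v>c)&(v<d)
def rect(m,n):
    p=P[m];zz=np.median(p[:,2]);r=cv2.minAreaRect((p[:,:2]*1000).astype(np.float32))
    print(n,"n",m.sum(),"z",round(zz*1000,1),np.percentile(p[:,2]*1000,[5,95]).round(1),"ctr",np.round(r[0],1),"size",np.round(r[1],1),"ang",round(r[2],1))
rect(box(160,272,195,302)&(H>100)&(H<125)&(S>150)&(V>100),"blue top")
rect(box(165,205,195,290)&(H>8)&(H<22)&(S>150),"stop")
pm=box(270,345,225,298)&(P[...,2]>0.0125)
rect(pm,"panel z")
pm2=box(270,345,225,298)&~((H>60)&(H<95)&(S>90))
rect(pm2,"panel col")
w=box(270,345,225,298)&(V>150)&(S<60)
rect(w,"stripes")
n,l,st,c=cv2.connectedComponentsWithStats(w.astype(np.uint8))
for i in range(1,n):
    if st[i,4]>30: rect(l==i,"stripe%d"%i)
rect(box(235,290,160,212)&(H>20)&(H<35)&(S>120),"tape")
rect(box(296,362,185,212)&(H>100)&(H<125)&(S>100),"marker")
rect(box(378,410,205,235)&(P[...,2]>0.03),"jar")
rect(box(165,242,298,345)&(P[...,2]>0.008),"roller")
for p in [(0,0),(559,0),(0,419),(559,419)]: print(p,P[p[1],p[0]].round(3))
E
```

```text
blue top n 6110 z 19.5 [16.7 22.4] ctr [468.4  90. ] size [209.5 183. ] ang 76.9
stop n 396 z 31.6 [28.4 34.2] ctr [493.9 202. ] size [ 20.6 177.5] ang 76.9
panel z n 2368 z 17.5 [14.8 20.5] ctr [446.4 -65.2] size [109.9 100. ] ang 68.1
panel col n 2354 z 17.5 [14.4 20.3] ctr [447.8 -64.7] size [110.2 101.6] ang 68.0
stripes n 840 z 17.7 [15.1 20.3] ctr [447.6 -63.9] size [102.8  73. ] ang 68.3
stripe1 n 279 z 17.6 [15.2 20.5] ctr [475.7 -72.3] size [104.1  28.3] ang 78.2
stripe2 n 279 z 17.6 [15.2 20.2] ctr [447.7 -63.6] size [102.3  12.8] ang 67.8
stripe3 n 282 z 17.8 [15.  20.3] ctr [422.6 -48.7] size [109.7  39.5] ang 51.0
tape n 648 z 24.0 [ 2.  27.1] ctr [566.2  30.5] size [188.4  95.9] ang 0.6
marker n 375 z 12.3 [ 1.3 15.4] ctr [560.6 -75.4] size [ 95.7 186.7] ang 30.0
jar n 413 z 59.1 [31.8 61.8] ctr [ 517.4 -142.1] size [ 44.1 259.3] ang 10.3
roller n 1030 z 24.0 [16.7 34.3] ctr [352.7  84. ] size [127.9 288.1] ang 25.5
(0, 0) [ 1.505  1.147 -0.756]
(559, 0) [ 1.482 -1.146 -0.751]
(0, 419) [ 0.115  0.596 -0.   ]
(559, 419) [ 0.106 -0.603 -0.002]
```

```bash
cat >> h.py <<'E'
def rot(s): q=s["tool_rot"]; return R.from_quat(np.r_[q[1:],q[0]])
def plan(p,Rt,n=None,s=None):
    """print equal rows from the measured pose to p,Rt"""
    s=s or env.read_state(); R0=rot(s); p0=np.array(s["position"])
    rv=(R0.inv()*Rt).as_rotvec(degrees=True); d=np.asarray(p)-p0
    n=n or int(np.ceil(max(np.linalg.norm(d)/.055,np.linalg.norm(rv)/10)))
    q=R0; print("rows",n)
    for i in range(n):
        print(np.round(q.inv().apply(d/n),4).tolist(),np.round(rv/n,2).tolist()); q=q*R.from_rotvec(rv/n,degrees=True)
def tool(head,alpha,sx):
    """approach leaning alpha deg forward (heading deg) from straight down; tool x = sx*left of heading"""
    h=np.radians(head);a=np.radians(alpha);e=np.array([np.cos(h),np.sin(h),0]);l=np.array([-e[1],e[0],0])
    y=np.sin(a)*e-np.cos(a)*np.array([0,0,1]);x=sx*l
    return R.from_matrix(np.stack([x,y,np.cross(x,y)],1))
def fitrect(p,trim=1.0):
    """robust rectangle: angle minimising trimmed extents"""
    best=None
    for a in np.arange(40,110,.25):
        e=np.array([np.cos(np.radians(a)),np.sin(np.radians(a))]);l=np.array([-e[1],e[0]])
        A=np.percentile(p@e,[trim,100-trim]);B=np.percentile(p@l,[trim,100-trim])
        k=(A[1]-A[0])+(B[1]-B[0])
        if best is None or k<best[0]: best=(k,a,A,B,e*A.mean()+l*B.mean())
    return best[1:]
E
python3 - <<'E'
from h import *
z=np.load("c0.npz");img=z["top"];P=z["tp"]
hsv=cv2.cvtColor(img,cv2.COLOR_RGB2HSV).astype(int)
H,S,V=hsv[...,0],hsv[...,1],hsv[...,2];Z=P[...,2]
u,v=np.meshgrid(np.arange(560),np.arange(420))
box=lambda a,b,c,d:(u>a)&(u<b)&(v>c)&(v<d)
def go(n,m):
    m=cv2.morphologyEx(m.astype(np.uint8),cv2.MORPH_OPEN,np.ones((2,2)))>0
    a,A,B,c=fitrect(P[m][:,:2]*1000);print(n,"head",a,"ext",np.ptp(A).round(1),np.ptp(B).round(1),"along",A.round(1),"lat",B.round(1),"ctr",c.round(1))
go("blue",box(160,272,195,302)&(H>100)&(H<125)&(S>150)&(Z>.012)&(Z<.027))
go("stop",box(165,205,195,290)&(H>8)&(H<22)&(S>150)&(Z>.022))
go("panel",box(270,345,225,298)&(Z>.0125)&(Z<.025))
go("tape",box(235,290,160,212)&(H>20)&(H<35)&(S>120)&(Z>.01))
go("marker",box(296,362,185,212)&(H>100)&(H<125)&(S>100)&(Z>.005))
go("jar",box(378,410,205,235)&(Z>.045))
go("roller",box(165,242,298,345)&(Z>.01)&(Z<.045))
for s in (1,-1):
    r=(rot(env.read_state()).inv()*tool(77,15,s)).as_rotvec(degrees=True);print(s,r)
print(rot(env.read_state()).as_matrix().round(2))
plan([.40,-.20,.2],tool(77,0,1))
E
```

```text
blue head 77.0 ext 154.0 176.2 along [139.6 293.6] lat [-521.5 -345.3] ctr [471.  113.5]
stop head 76.75 ext 10.1 174.1 along [299.4 309.5] lat [-519.6 -345.6] ctr [490.9 197.2]
panel head 66.75 ext 110.2 98.1 along [ 57.8 168. ] lat [-483.5 -385.4] ctr [443.7 -67.8]
tape head 62.75 ext 90.2 91.6 along [257.  347.3] lat [-571.5 -479.9] ctr [605.7  27.9]
marker head 76.5 ext 129.9 11.5 along [-42.8  87.1] lat [-597.6 -586.1] ctr [ 580.6 -116.6]
jar head 63.75 ext 55.0 40.6 along [-20.9  34.1] lat [-611.9 -571.3] ctr [ 533.5 -255.7]
roller head 58.75 ext 136.5 58.3 along [223.5 360. ] lat [-206.  -147.6] ctr [302.5 157.7]
1 [ -10.84136561 -102.05666947  -13.48662188]
-1 [ 12.69606039  76.80157697 -10.20586428]
[[ 0.43 -0.   -0.9 ]
 [ 0.9  -0.    0.43]
 [-0.   -1.    0.  ]]
rows 14
[-0.0397, 0.0032, -0.032] [-0.01, -7.34, -0.0]
[-0.0435, 0.0032, -0.0266] [-0.01, -7.34, -0.0]
[-0.0465, 0.0032, -0.0208] [-0.01, -7.34, -0.0]
[-0.0488, 0.0032, -0.0147] [-0.01, -7.34, -0.0]
[-0.0503, 0.0032, -0.0084] [-0.01, -7.34, -0.0]
[-0.0509, 0.0032, -0.0019] [-0.01, -7.34, -0.0]
[-0.0508, 0.0032, 0.0046] [-0.01, -7.34, -0.0]
[-0.0498, 0.0032, 0.0111] [-0.01, -7.34, -0.0]
[-0.0479, 0.0032, 0.0173] [-0.01, -7.34, -0.0]
[-0.0453, 0.0032, 0.0233] [-0.01, -7.34, -0.0]
[-0.042, 0.0032, 0.0289] [-0.01, -7.34, -0.0]
[-0.0379, 0.0032, 0.034] [-0.01, -7.34, -0.0]
[-0.0333, 0.0032, 0.0386] [-0.01, -7.34, -0.0]
[-0.0281, 0.0032, 0.0425] [-0.01, -7.34, -0.0]
```

```bash
python3 - <<'E'
from h import *
plan([.395,-.185,.16],tool(66.75,0,-1),16)
E
```

```text
rows 16
[-0.034, 0.0053, -0.0273] [0.0, 5.47, -0.01]
[-0.0313, 0.0053, -0.0304] [0.0, 5.47, -0.01]
[-0.0282, 0.0053, -0.0332] [0.0, 5.47, -0.01]
[-0.025, 0.0053, -0.0358] [0.0, 5.47, -0.01]
[-0.0214, 0.0053, -0.038] [0.0, 5.47, -0.01]
[-0.0177, 0.0053, -0.0399] [0.0, 5.47, -0.01]
[-0.0138, 0.0053, -0.0414] [0.0, 5.47, -0.01]
[-0.0098, 0.0053, -0.0425] [0.0, 5.47, -0.01]
[-0.0057, 0.0053, -0.0432] [0.0, 5.47, -0.01]
[-0.0016, 0.0053, -0.0436] [0.0, 5.47, -0.01]
[0.0026, 0.0053, -0.0435] [0.0, 5.47, -0.01]
[0.0067, 0.0053, -0.0431] [0.0, 5.47, -0.01]
[0.0108, 0.0053, -0.0423] [0.0, 5.47, -0.01]
[0.0148, 0.0053, -0.041] [0.0, 5.47, -0.01]
[0.0186, 0.0053, -0.0394] [0.0, 5.47, -0.01]
[0.0223, 0.0053, -0.0375] [0.0, 5.47, -0.01]
```

>>> arm_command:
  steps:
    - [[-0.034, 0.005, -0.027], [0, 5.5, 0], 0.65]
    - [[-0.031, 0.005, -0.03], [0, 5.5, 0], 0.65]
    - [[-0.028, 0.005, -0.033], [0, 5.5, 0], 0.65]
    - [[-0.025, 0.005, -0.036], [0, 5.5, 0], 0.65]
    - [[-0.021, 0.005, -0.038], [0, 5.5, 0], 0.65]
    - [[-0.018, 0.005, -0.04], [0, 5.5, 0], 0.65]
    - [[-0.014, 0.005, -0.041], [0, 5.5, 0], 0.65]
    - [[-0.01, 0.005, -0.042], [0, 5.5, 0], 0.65]

```text
time_s: 1.1
position: [0.3154, 0.1554, 0.205]
tool_rot: [-0.696, 0.696, 0.124, -0.124]
wrist_force: [1.2, 0.6, 0.4]
grip_width: 0.0301
```

>>> arm_command:
  steps:
    - [[-0.006, 0.005, -0.043], [0, 5.5, 0], 0.65]
    - [[-0.002, 0.005, -0.044], [0, 5.5, 0], 0.65]
    - [[0.003, 0.005, -0.044], [0, 5.5, 0], 0.65]
    - [[0.007, 0.005, -0.043], [0, 5.5, 0], 0.65]
    - [[0.011, 0.005, -0.042], [0, 5.5, 0], 0.65]
    - [[0.015, 0.005, -0.041], [0, 5.5, 0], 0.65]
    - [[0.019, 0.005, -0.039], [0, 5.5, 0], 0.65]
    - [[0.022, 0.005, -0.037], [0, 5.5, 0], 0.65]

```text
time_s: 2.1
position: [0.3927, -0.1846, 0.1649]
tool_rot: [0.692, -0.692, 0.147, -0.146]
wrist_force: [0.1, 0.7, -0.7]
grip_width: 0.0298
```

```bash
python3 - <<'E'
from h import *
s=env.read_state();print({k:np.round(v,3) for k,v in s.items()})
c=env.camera("side");save(c,"side1.png",(120,400,120,400),2)
np.savez("c1.npz",i=c["image"],p=cloud(c))
plan([.395,-.185,.03],tool(66.75,15,-1))
E
```

```text
{'time_s': np.float64(2.1), 'qpos': array([-0.698,  0.126,  1.915,  0.   ,  1.101, -0.28 ]), 'dq': array([-0.533,  0.415, -0.366,  0.003, -0.052,  0.229]), 'joint_torque': array([  1.852, -35.181, -23.838,  -0.173,   0.158,  -0.346]), 'position': array([ 0.393, -0.185,  0.165]), 'tool_rot': array([ 0.692, -0.692,  0.147, -0.146]), 'wrist_force': array([ 0.12 ,  0.665, -0.75 ]), 'torque': array([ 0.002, -0.016, -0.032]), 'grip_width': np.float64(0.03)}
rows 3
[-0.0006, 0.0449, 0.0016] [5.06, -0.31, 0.09]
[-0.0005, 0.0449, -0.0023] [5.06, -0.31, 0.09]
[-0.0005, 0.0445, -0.0063] [5.06, -0.31, 0.09]
```

View pics/side1.png

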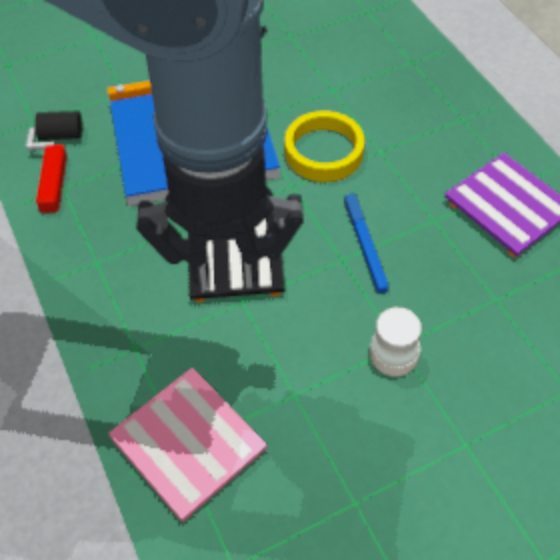

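```bash
python3 - <<'E'
from h import *
print(env.finger_overhang)
plan([.403,-.164,.026],tool(66.75,15,-1),4)
E
```

```text
0.014
rows 4
[-0.0008, 0.0347, 0.0068] [3.79, -0.23, 0.07]
[-0.0007, 0.0351, 0.0045] [3.79, -0.23, 0.07]
[-0.0006, 0.0353, 0.0022] [3.79, -0.23, 0.07]
[-0.0006, 0.0353, -0.0001] [3.79, -0.23, 0.07]
```

>>> arm_command:
  steps:
    - [[-0.001, 0.034, 0.007], [3.8, -0.2, 0], 0.65]
    - [[-0.001, 0.034, 0.004], [3.8, -0.2, 0], 0.65]
    - [[-0.001, 0.034, 0.002], [3.8, -0.2, 0], 0.65]
    - [[-0.001, 0.032, 0], [3.8, -0.2, 0], 0.65]
    - [[0, 0, 0], [0, 0, 0], 0.65]
    - [[0, 0, 0], [0, 0, 0], 0.65]

```text
time_s: 2.9
position: [0.3997, -0.1581, 0.0335]
tool_rot: [0.778, -0.596, 0.12, -0.158]
wrist_force: [-0.5, -0.2, 0.0]
grip_width: 0.0297
```

```bash
python3 - <<'E'
from h import *
s=env.read_state();Rm=rot(s).as_matrix()
print(s["position"].round(4),"heading",np.degrees(np.arctan2(Rm[1,2],Rm[0,2])),"tilt",np.degrees(np.arcsin(Rm[2,2])),"roll",Rm[2,0],s["wrist_force"].round(2))
c=env.camera("side");save(c,"side2.png",(190,330,190,290),6)
E
```

```text
[ 0.3997 -0.1581  0.0335] heading 67.10706547746325 tilt 15.130048575049345 roll 0.002101821102458795 [-0.55 -0.18  0.02]
```

View pics/side2.png

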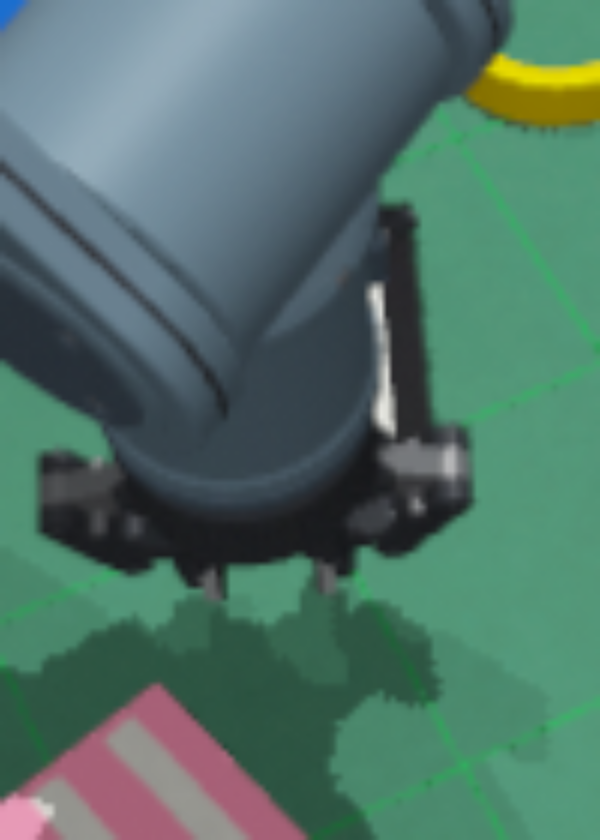

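>>> arm_command:
  steps:
    - [[0, 0.0063, -0.0017], [0, 0, 0], 0.65]
    - [[0, 0.0063, -0.0017], [0, 0, 0], 0.65]
    - [[0, 0, 0], [0, 0, 0], 0.65]
    - [[0, 0.001, -0.0003], [0, 0, 0], 0.65]
    - [[0, 0.001, -0.0003], [0, 0, 0], 0.65]
    - [[0, 0, 0], [0, 0, 0], 0.65]

```text
time_s: 3.7
position: [0.3995, -0.1578, 0.0177]
tool_rot: [0.778, -0.595, 0.12, -0.158]
wrist_force: [0.2, -0.3, -0.1]
grip_width: 0.0302
```

>>> arm_command:
  steps:
    - [[0, 0.001, -0.0003], [0, 0, 0], 0.65]
    - [[0, 0, 0], [0, 0, 0], 0.65]
    - [[0, 0, 0], [0, 0, 0], 0.65]

```text
time_s: 4.08
position: [0.3995, -0.1579, 0.0167]
tool_rot: [0.778, -0.595, 0.12, -0.158]
wrist_force: [-0.6, 0.6, 0.4]
grip_width: 0.03
```

>>> arm_command:
  steps:
    - [[0, 0.001, -0.0003], [0, 0, 0], 0.65]
    - [[0, 0, 0], [0, 0, 0], 0.65]
    - [[0, 0, 0], [0, 0, 0], 0.65]

```text
time_s: 4.45
position: [0.3995, -0.1578, 0.0156]
tool_rot: [0.778, -0.595, 0.12, -0.158]
wrist_force: [0.3, -0.1, -0.0]
grip_width: 0.0299
```

>>> arm_command:
  steps:
    - [[0, 0.001, -0.0003], [0, 0, 0], 0.65]
    - [[0, 0, 0], [0, 0, 0], 0.65]
    - [[0, 0, 0], [0, 0, 0], 0.65]

```text
time_s: 4.82
position: [0.3996, -0.1579, 0.0149]
tool_rot: [0.778, -0.595, 0.12, -0.158]
wrist_force: [-0.9, 0.7, 5.3]
grip_width: 0.03
```

>>> arm_command:
  steps:
    - [[0, 0.001, -0.0003], [0, 0, 0], 0.65]
    - [[0, 0, 0], [0, 0, 0], 0.65]
    - [[0, 0, 0], [0, 0, 0], 0.65]

```text
time_s: 5.2
position: [0.3996, -0.158, 0.0147]
tool_rot: [0.779, -0.595, 0.12, -0.159]
wrist_force: [-3.8, 1.3, 16.7]
grip_width: 0.0297
```

>>> arm_command:
  steps:
    - [[0, 0.001, -0.0003], [0, 0, 0], 0.65]
    - [[0, 0, 0], [0, 0, 0], 0.65]
    - [[0, 0, 0], [0, 0, 0], 0.65]

```text
time_s: 5.58
position: [0.3997, -0.1579, 0.0145]
tool_rot: [0.779, -0.595, 0.119, -0.159]
wrist_force: [-7.1, 0.7, 29.7]
grip_width: 0.0301
```

>>> arm_command:
  steps:
    - [[0, -0.0034, 0.0009], [0, 0, 0], 0.65]
    - [[0.001, 0.0024, 0.009], [0, 0, 0], 0.65]
    - [[0.0015, 0.0024, 0.009], [0, 0, 0], 0.65]
    - [[0.0015, 0.0018, 0.0068], [0, 0, 0], 0.65]
    - [[0, 0, 0], [0, 0, 0], 0.65]
    - [[0, 0, 0], [0, 0, 0], 0.65]

```text
time_s: 6.32
position: [0.4131, -0.1358, 0.016]
tool_rot: [0.778, -0.595, 0.12, -0.158]
wrist_force: [1.6, -0.8, -0.8]
grip_width: 0.0297
```

>>> arm_command:
  steps:
    - [[0, 0.0005, 0.002], [0, 0, 0], 0.65]
    - [[0, 0.0005, 0.002], [0, 0, 0], 0.65]
    - [[0, 0.0005, 0.002], [0, 0, 0], 0.65]
    - [[0, 0.0005, 0.002], [0, 0, 0], 0.65]
    - [[0, 0.0005, 0.002], [0, 0, 0], 0.65]
    - [[0, 0, 0], [0, 0, 0], 0.65]

```text
time_s: 7.08
position: [0.4172, -0.1263, 0.0164]
tool_rot: [0.778, -0.595, 0.12, -0.158]
wrist_force: [0.1, -0.5, -0.8]
grip_width: 0.0293
```

```bash
cat > st.py <<'E'
from h import *
def st():
    s=env.read_state();Rm=rot(s).as_matrix();e=np.array([np.cos(np.radians(77)),np.sin(np.radians(77)),0]);l=np.array([-e[1],e[0],0])
    p=s["position"]*1000;f=s["wrist_force"]
    print("t",round(s["time_s"],2),"s,l,z",(p@e).round(1),(p@l).round(1),p[2].round(1),"head",np.degrees(np.arctan2(Rm[1,2],Rm[0,2])).round(1),"tilt",np.degrees(np.arcsin(Rm[2,2])).round(1),"roll",Rm[2,0].round(3),"F fwd/left/up",(f@e).round(1),(f@l).round(1),f[2].round(1))
st()
E
python3 - <<'E'
from st import *
c=env.camera("top");P=cloud(c);Z=P[...,2];np.savez("c2.npz",i=c["image"],p=P)
u,v=np.meshgrid(np.arange(560),np.arange(420))
save(c,"top2.png",(170,320,160,360),3)
E
```

```text
t 7.08 s,l,z -29.2 -434.9 16.4 head 67.1 tilt 15.2 roll 0.002 F fwd/left/up -0.5 -0.3 -0.8
```

View pics/top2.png

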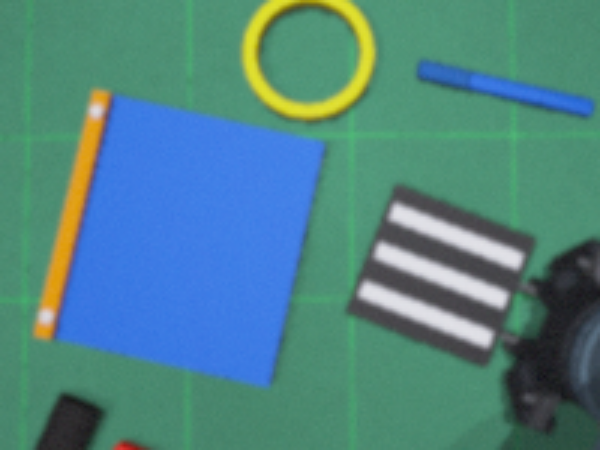

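>>> arm_command:
  steps:
    - [[0, 0.0006, 0.0024], [0, 0, 0], 0.65]
    - [[0, 0.0006, 0.0024], [0, -0.8, 0.2], 0.65]
    - [[0, 0.0006, 0.0024], [0, -0.8, 0.2], 0.65]
    - [[0, 0.0006, 0.0024], [0, -0.8, 0.2], 0.65]
    - [[0, 0.0006, 0.0024], [0, -0.8, 0.2], 0.65]
    - [[0, 0.0006, 0.0024], [0, -0.8, 0.2], 0.65]
    - [[0, 0.0006, 0.0024], [0, -0.8, 0.2], 0.65]
    - [[0, 0.0006, 0.0024], [0, -0.8, 0.2], 0.65]

```text
time_s: 8.12
position: [0.4242, -0.1077, 0.0167]
tool_rot: [0.785, -0.601, 0.089, -0.119]
wrist_force: [0.9, -1.1, -0.0]
grip_width: 0.0302
```

>>> arm_command:
  steps:
    - [[0, 0.0006, 0.0024], [0, -0.8, 0.2], 0.65]
    - [[0, 0.0006, 0.0024], [0, -0.8, 0.2], 0.65]
    - [[0, 0.0006, 0.0024], [0, -0.8, 0.2], 0.65]
    - [[0, 0.0006, 0.0024], [0, -0.8, 0.2], 0.65]
    - [[0, 0.0006, 0.0024], [0, -0.8, 0.2], 0.65]
    - [[0, 0, 0], [0, 0, 0], 0.65]

```text
time_s: 8.88
position: [0.4275, -0.0957, 0.017]
tool_rot: [0.789, -0.604, 0.067, -0.091]
wrist_force: [-0.8, -0.9, -0.2]
grip_width: 0.0297
```

```bash
cat > pan.py <<'E'
from h import *
def pan(name=None,crop=(170,320,160,360)):
    c=env.camera("top");P=cloud(c);Z=P[...,2]
    hsv=cv2.cvtColor(c["image"],cv2.COLOR_RGB2HSV).astype(int);H,S,V=hsv[...,0],hsv[...,1],hsv[...,2]
    e=np.array([np.cos(np.radians(77)),np.sin(np.radians(77)),0]);l=np.array([-e[1],e[0],0])
    s=P@e*1000;t=P@l*1000
    w=(V>120)&(S<60)&(s>-60)&(s<290)&(t>-530)&(t<-370)&(Z<.025)&(Z>.01)
    n,lab,q,_=cv2.connectedComponentsWithStats(w.astype(np.uint8))
    for i in range(1,n):
        if q[i,4]>100:
            m=lab==i;X=np.stack([s[m],t[m]],1);d=np.linalg.svd(X-X.mean(0),full_matrices=False)[2][0]
            print("stripe n",q[i,4],"s,l",X.mean(0).round(1),"head",(77+np.degrees(np.arctan(d[1]/d[0]))).round(2))
    if name: save(c,name,crop,3)
E
python3 - <<'E'
from st import *
from pan import *
pan()
E
```

```text
t 8.88 s,l,z 2.9 -438.0 17.0 head 77.1 tilt 15.2 roll 0.005 F fwd/left/up -1.0 0.6 -0.2
stripe n 349 s,l [  68.8 -480.5] head 69.03
stripe n 348 s,l [  73.3 -450.8] head 68.91
stripe n 345 s,l [  78.  -421.2] head 69.0
```

>>> arm_command:
  steps:
    - [[0, 0.0002, -0.003], [0, 0, 0], 0.65]
    - [[0.011, 0.0003, 0], [0, 0, 0], 0.65]
    - [[0, 0.001, 0.003], [0, 0, 0], 0.65]
    - [[0, 0.0006, 0.0024], [0, 0, 0], 0.65]
    - [[0, 0.0006, 0.0024], [0, 0, 0], 0.65]
    - [[0, 0.0006, 0.0024], [0, 0, 0], 0.65]
    - [[0, 0, 0], [0, 0, 0], 0.65]

```text
time_s: 9.8
position: [0.4405, -0.0914, 0.0159]
tool_rot: [0.789, -0.604, 0.066, -0.092]
wrist_force: [1.0, -3.3, -1.3]
grip_width: 0.0303
```

```bash
python3 - <<'E'
from st import *
from pan import *
pan()
E
```

```text
t 9.8 s,l,z 10.0 -449.8 15.9 head 77.1 tilt 15.1 roll 0.007 F fwd/left/up -2.9 -1.7 -1.3
stripe n 344 s,l [  76.6 -478.8] head 69.83
stripe n 349 s,l [  80.3 -449.1] head 69.89
stripe n 349 s,l [  84.5 -419.4] head 69.75
```

>>> arm_command:
  steps:
    - [[0, 0.0003, 0.001], [0, 0, 0], 0.65]
    - [[0, 0.0003, 0.001], [0, 0, 0], 0.65]
    - [[0, 0.0003, 0.001], [0, 0, 0], 0.65]
    - [[0, 0.0003, 0.001], [0, 0, 0], 0.65]
    - [[0, 0, 0], [0, 0, 0], 0.65]

```text
time_s: 10.48
position: [0.4434, -0.09, 0.0162]
tool_rot: [0.787, -0.606, 0.065, -0.094]
wrist_force: [2.6, -11.2, -0.5]
grip_width: 0.0299
```

```bash
python3 - <<'E'
from st import *
from pan import *
pan()
E
```

```text
t 10.47 s,l,z 12.0 -452.3 16.2 head 77.0 tilt 14.9 roll 0.012 F fwd/left/up -10.4 -5.0 -0.5
stripe n 340 s,l [  78.8 -480.1] head 71.19
stripe n 353 s,l [  81.6 -450.5] head 71.44
stripe n 349 s,l [  85.2 -420.7] head 71.12
```

>>> arm_command:
  steps:
    - [[0.002, 0, 0], [0, 0, 0], 0.65]
    - [[0.002, 0.0002, 0.0006], [0, 0, 0], 0.65]
    - [[0.002, 0.0003, 0.001], [0, 0, 0], 0.65]
    - [[0.002, 0.0003, 0.001], [0, 0, 0], 0.65]
    - [[0.002, 0.0003, 0.001], [0, 0, 0], 0.65]
    - [[0, 0, 0], [0, 0, 0], 0.65]

```text
time_s: 11.28
position: [0.4531, -0.0872, 0.0159]
tool_rot: [0.788, -0.605, 0.066, -0.093]
wrist_force: [2.2, -6.1, -0.9]
grip_width: 0.0299
```

```bash
python3 - <<'E'
from st import *
from pan import *
pan()
E
```

```text
t 11.28 s,l,z 16.9 -461.1 15.9 head 77.0 tilt 15.0 roll 0.009 F fwd/left/up -5.5 -3.5 -0.9
stripe n 348 s,l [  84.2 -484.8] head 75.59
stripe n 353 s,l [  85.  -454.8] head 75.42
stripe n 341 s,l [  86.1 -424.9] head 75.55
```

>>> arm_command:
  steps:
    - [[0.001, 0.0001, 0.0005], [0, 0, 0], 0.65]
    - [[0.001, 0.0002, 0.0008], [0, 0, 0], 0.65]
    - [[0, 0.0002, 0.0006], [0, 0, 0], 0.65]
    - [[0, 0, 0], [0, 0, 0], 0.65]

```text
time_s: 11.82
position: [0.4557, -0.0864, 0.016]
tool_rot: [0.788, -0.606, 0.065, -0.093]
wrist_force: [2.8, -8.4, -1.0]
grip_width: 0.03
```

```bash
python3 - <<'E'
from st import *
from pan import *
pan()
E
```

```text
t 11.82 s,l,z 18.3 -463.4 16.0 head 77.1 tilt 15.0 roll 0.01 F fwd/left/up -7.5 -4.7 -1.0
stripe n 348 s,l [  86.2 -486.1] head 76.51
stripe n 348 s,l [  86. -456.] head 76.74
stripe n 348 s,l [  86.8 -426. ] head 76.58
```

>>> arm_command:
  steps:
    - [[0, -0.0008, -0.003], [0, 0, 0], 0.65]
    - [[-0.007, 0, 0], [0, 0, 0], 0.65]
    - [[0, 0.0008, 0.003], [0, 0, 0], 0.65]
    - [[0, 0, 0], [0, 0, 0], 0.65]

```text
time_s: 12.38
position: [0.4466, -0.084, 0.0155]
tool_rot: [0.788, -0.605, 0.066, -0.091]
wrist_force: [-3.7, -11.0, 1.0]
grip_width: 0.0298
```

```bash
python3 - <<'E'
from st import *
E
```

```text
t 12.38 s,l,z 18.7 -454.0 15.5 head 77.1 tilt 15.0 roll 0.006 F fwd/left/up -11.5 1.1 1.0
```

>>> arm_command:
  steps:
    - [[0, -0.0019, 0.0005], [0, 0, 0], 0.65]
    - [[0, -0.0019, 0.0005], [0, 0, 0], 0.65]
    - [[0, -0.0019, 0.0005], [0, 0, 0], 0.65]
    - [[0, 0, 0], [0, 0, 0], 0.65]

```text
time_s: 12.88
position: [0.4466, -0.0841, 0.0213]
tool_rot: [0.788, -0.605, 0.066, -0.092]
wrist_force: [-3.3, -10.9, -1.5]
grip_width: 0.0296
```

```bash
python3 - <<'E'
from st import *
c=env.camera("top");P=cloud(c)*1000
e=np.array([np.cos(np.radians(77)),np.sin(np.radians(77)),0]);l=np.array([-e[1],e[0],0])
S=P@e;L=P@l
for a in range(25,146,10):
    m=(S>a)&(S<a+10)&(L>-500)&(L<-412);print(a,np.median(P[m][:,2]).round(1),end="; ")
E
```

```text
t 12.88 s,l,z 18.5 -454.0 21.3 head 77.1 tilt 15.0 roll 0.006 F fwd/left/up -11.4 0.8 -1.5
25 21.3; 35 22.6; 45 22.2; 55 21.9; 65 21.3; 75 20.7; 85 976.5; 95 19.5; 105 19.1; 115 18.6; 125 18.3; 135 18.2; 145 19.7;
```

>>> arm_command:
  steps:
    - [[0, -0.0029, 0.0008], [0, 0, 0], 0.65]
    - [[0, -0.0029, 0.0008], [0, 0, 0], 0.65]
    - [[0, -0.0029, 0.0008], [0, 0, 0], 0.65]
    - [[0, -0.0028, 0.0011], [0, 0, 0], 0.65]
    - [[0, 0, 0], [0, 0, 0], 0.65]

```text
time_s: 13.55
position: [0.4467, -0.0836, 0.0335]
tool_rot: [0.788, -0.605, 0.066, -0.092]
wrist_force: [-3.3, -9.7, -0.3]
grip_width: 0.0299
```

```bash
cat > pr.py <<'E'
from st import *
c=env.camera("top");P=cloud(c)*1000
e=np.array([np.cos(np.radians(77)),np.sin(np.radians(77)),0]);l=np.array([-e[1],e[0],0])
S=P@e;L=P@l
for lo,hi in((-500,-480),(-432,-412)):
  for a in range(25,166,10):
    m=(S>a)&(S<a+10)&(L>lo)&(L<hi)&(P[...,2]<130)
    if m.sum()>3: print(a,np.median(P[m][:,2]).round(1),end="; ")
  print()
E
python3 pr.py
```

```text
t 13.55 s,l,z 19.0 -454.0 33.5 head 77.1 tilt 15.0 roll 0.006 F fwd/left/up -10.2 1.1 -0.3
25 31.7; 35 34.4; 45 32.1; 55 30.6; 65 29.1; 75 28.1; 85 25.8; 95 23.8; 105 22.2; 115 21.3; 125 19.3; 135 18.6; 145 19.3; 155 19.3; 165 19.5; 
25 30.3; 35 33.8; 45 32.6; 55 30.7; 65 29.8; 75 28.0; 85 25.9; 95 24.4; 105 22.7; 115 20.8; 125 19.2; 135 19.2; 145 19.0; 155 20.0; 165 19.7;
```

>>> arm_command:
  steps:
    - [[0, -0.0029, 0.0012], [0, 0, 0], 0.65]
    - [[0, -0.0029, 0.0012], [0, 0, 0], 0.65]
    - [[0, -0.0029, 0.0012], [0, 0, 0], 0.65]
    - [[0, -0.0029, 0.0017], [0, 0, 0], 0.65]
    - [[0, -0.0029, 0.0017], [0, 0, 0], 0.65]
    - [[0, 0, 0], [0, 0, 0], 0.65]

```text
time_s: 14.35
position: [0.4473, -0.0808, 0.0495]
tool_rot: [0.788, -0.605, 0.066, -0.092]
wrist_force: [-4.5, -11.1, 2.1]
grip_width: 0.0298
```

```bash
python3 pr.py
```

```text
t 14.35 s,l,z 21.9 -454.1 49.5 head 77.1 tilt 15.0 roll 0.007 F fwd/left/up -11.8 1.9 2.1
25 1.0; 35 50.1; 45 46.8; 55 43.5; 65 40.1; 75 36.8; 85 34.2; 95 30.8; 105 27.7; 115 23.9; 125 21.2; 135 18.9; 145 19.6; 155 20.3; 165 19.3; 
25 3.6; 35 50.0; 45 46.4; 55 44.2; 65 40.2; 75 36.6; 85 33.9; 95 31.1; 105 27.4; 115 24.3; 125 21.7; 135 19.9; 145 19.3; 155 19.4; 165 20.0;
```

>>> arm_command:
  steps:
    - [[0, -0.0027, 0.0018], [0, 0, 0], 0.65]
    - [[0, -0.0027, 0.0018], [0, 0, 0], 0.65]
    - [[0, -0.0026, 0.002], [0, 0, 0], 0.65]
    - [[0, -0.0026, 0.002], [0, 0, 0], 0.65]
    - [[0, -0.0025, 0.0021], [0, 0, 0], 0.65]
    - [[0, -0.0025, 0.0022], [0, 0, 0], 0.65]
    - [[0, 0, 0], [0, 0, 0], 0.65]

```text
time_s: 15.28
position: [0.4491, -0.0743, 0.068]
tool_rot: [0.787, -0.606, 0.066, -0.092]
wrist_force: [-4.9, -12.7, 4.4]
grip_width: 0.0298
```

```bash
python3 pr.py
```

```text
t 15.28 s,l,z 28.7 -454.3 68.0 head 77.2 tilt 14.9 roll 0.008 F fwd/left/up -13.5 2.0 4.4
25 1.9; 35 66.6; 45 66.2; 55 61.0; 65 55.5; 75 49.8; 85 44.4; 95 39.2; 105 33.7; 115 28.4; 125 22.7; 135 19.7; 145 19.7; 155 19.8; 165 20.0; 
25 99.7; 35 64.7; 45 66.8; 55 61.0; 65 55.3; 75 49.5; 85 45.4; 95 39.9; 105 34.7; 115 29.1; 125 23.6; 135 19.1; 145 19.6; 155 19.5; 165 19.7;
```

>>> arm_command:
  steps:
    - [[0, -0.0036, 0.002], [0, 0, 0], 0.65]
    - [[0, -0.0032, 0.0026], [0, 0, 0], 0.65]
    - [[0, -0.003, 0.0028], [0, 0, 0], 0.65]
    - [[0, -0.0029, 0.003], [0, 0, 0], 0.65]
    - [[0, -0.0027, 0.0032], [0, 0, 0], 0.65]
    - [[0, -0.0025, 0.0033], [0, 0, 0], 0.65]
    - [[0, 0, 0], [0, 0, 0], 0.65]

```text
time_s: 16.2
position: [0.4515, -0.06, 0.0893]
tool_rot: [0.789, -0.604, 0.067, -0.091]
wrist_force: [0.2, -1.0, -0.2]
grip_width: 0.0295
```

```bash
python3 pr.py
```

```text
t 16.2 s,l,z 43.1 -453.4 89.3 head 77.1 tilt 15.2 roll 0.005 F fwd/left/up -0.9 -0.4 -0.2
25 128.7; 35 2.6; 45 3.8; 55 82.7; 65 75.5; 75 66.3; 85 56.4; 95 48.5; 105 38.4; 115 29.6; 125 19.8; 135 15.4; 145 20.0; 155 20.0; 165 19.7; 
25 128.1; 35 125.2; 45 74.0; 55 82.6; 65 76.8; 75 67.5; 85 57.7; 95 48.7; 105 38.5; 115 28.9; 125 20.2; 135 17.3; 145 19.1; 155 19.8; 165 19.8;
```

>>> arm_command:
  steps:
    - [[0, -0.0021, 0.0038], [0, 0, 0], 0.65]
    - [[0, -0.0019, 0.004], [0, 0, 0], 0.65]
    - [[0, -0.0017, 0.0043], [0, 0, 0], 0.65]
    - [[0, -0.0015, 0.0045], [0, 0, 0], 0.65]
    - [[0, -0.0013, 0.0045], [0, 0, 0], 0.65]
    - [[0, -0.001, 0.0045], [0, 0, 0], 0.65]
    - [[0, 0, 0], [0, 0, 0], 0.65]

```text
time_s: 17.12
position: [0.4568, -0.0386, 0.1053]
tool_rot: [0.789, -0.604, 0.066, -0.092]
wrist_force: [-0.5, -1.6, 2.3]
grip_width: 0.0303
```

```bash
python3 pr.py; python3 -c "
from h import *
c=env.camera('side');save(c,'side3.png',(120,330,140,340),3)"
```

```text
t 17.12 s,l,z 65.1 -453.8 105.3 head 77.1 tilt 15.2 roll 0.006 F fwd/left/up -1.7 0.1 2.3
55 0.1; 65 1.3; 75 97.3; 85 88.3; 95 71.5; 105 55.5; 115 40.6; 125 23.3; 135 16.4; 145 19.5; 155 19.5; 165 19.5; 
55 -0.7; 65 86.1; 75 97.2; 85 89.3; 95 72.5; 105 55.7; 115 40.4; 125 22.2; 135 15.4; 145 19.3; 155 19.6; 165 19.6;
```

View pics/side3.png

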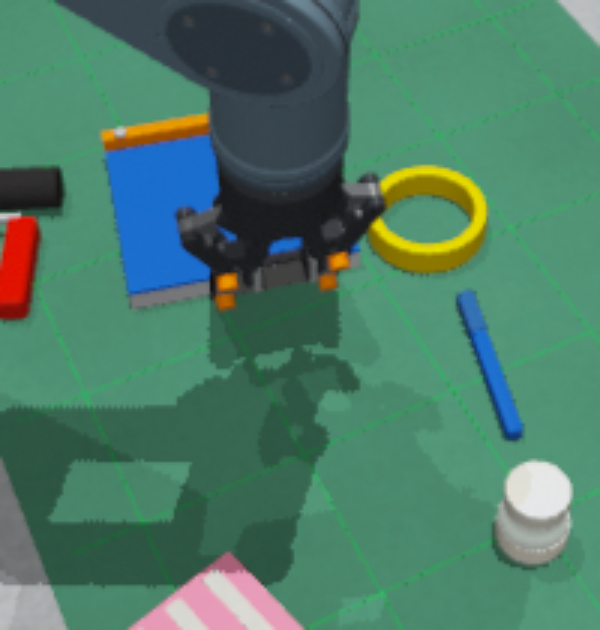

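>>> arm_command:
  steps:
    - [[0, -0.0006, 0.0048], [0, 0, 0], 0.65]
    - [[0, -0.0003, 0.005], [0, 0, 0], 0.65]
    - [[0, 0, 0.005], [0, 0, 0], 0.65]
    - [[0, 0.0003, 0.005], [0, 0, 0], 0.65]
    - [[0, 0.0006, 0.005], [0, 0, 0], 0.65]
    - [[0, 0.0008, 0.005], [0, 0, 0], 0.65]
    - [[0, 0.001, 0.005], [0, 0, 0], 0.65]
    - [[0, 0, 0], [0, 0, 0], 0.65]

```text
time_s: 18.23
position: [0.4639, -0.0049, 0.1121]
tool_rot: [0.789, -0.604, 0.067, -0.091]
wrist_force: [0.0, 0.1, 0.2]
grip_width: 0.0301
```

```bash
python3 pr.py
```

```text
t 18.23 s,l,z 99.5 -453.1 112.1 head 77.1 tilt 15.2 roll 0.004 F fwd/left/up 0.1 0.0 0.2
95 97.2; 105 103.1; 115 105.7; 125 54.6; 135 18.7; 145 18.4; 155 19.4; 165 19.8; 
95 100.6; 105 104.3; 115 106.8; 125 56.5; 135 19.0; 145 19.3; 155 19.9; 165 19.9;
```

>>> arm_command:
  steps:
    - [[0, 0.0013, 0.0048], [0, 0, 0], 0.65]
    - [[0, 0.0013, 0.0048], [0, 0, 0], 0.65]
    - [[0, 0.0013, 0.0048], [0, 0, 0], 0.65]
    - [[0, 0.0013, 0.0048], [0, 0, 0], 0.65]
    - [[0, 0.0013, 0.0048], [0, 0, 0], 0.65]
    - [[0, 0, 0], [0, 0, 0], 0.65]

```text
time_s: 19.02
position: [0.4698, 0.019, 0.1124]
tool_rot: [0.789, -0.604, 0.067, -0.091]
wrist_force: [0.4, 0.9, 0.7]
grip_width: 0.0299
```

```bash
python3 pr.py
```

```text
t 19.02 s,l,z 124.2 -453.5 112.4 head 77.1 tilt 15.2 roll 0.005 F fwd/left/up 1.0 -0.2 0.7
125 104.0; 135 108.6; 145 19.2; 155 19.2; 165 19.4; 
125 105.5; 135 108.3; 145 19.6; 155 19.5; 165 19.9;
```

>>> arm_command:
  steps:
    - [[0, 0.0008, 0.0029], [0, 0, 0], 0.65]
    - [[0, 0.0008, 0.0029], [0, 0, 0], 0.65]
    - [[0, 0.0008, 0.0029], [0, 0, 0], 0.65]
    - [[0, 0.0008, 0.0029], [0, 0, 0], 0.65]
    - [[0, 0.0008, 0.0029], [0, 0, 0], 0.65]
    - [[0, 0, 0], [0, 0, 0], 0.65]

```text
time_s: 19.82
position: [0.4733, 0.0335, 0.1123]
tool_rot: [0.789, -0.604, 0.067, -0.092]
wrist_force: [-0.0, 0.9, -0.5]
grip_width: 0.0297
```

```bash
python3 pr.py
```

```text
t 19.82 s,l,z 139.1 -453.6 112.3 head 77.1 tilt 15.2 roll 0.005 F fwd/left/up 0.9 0.2 -0.5
135 74.1; 145 104.4; 155 107.6; 165 19.4; 
135 105.2; 145 105.4; 155 106.9; 165 19.9;
```

>>> arm_command:
  steps:
    - [[0, 0.0008, 0.0029], [0, 0, 0], 0.65]
    - [[0, 0.0008, 0.0029], [0, 0, 0], 0.65]
    - [[0, 0.0008, 0.0029], [0, 0, 0], 0.65]
    - [[0, 0.0008, 0.0029], [0, 0, 0], 0.65]
    - [[0, 0.0008, 0.0029], [0, 0, 0], 0.65]
    - [[0, 0, 0], [0, 0, 0], 0.65]

```text
time_s: 20.62
position: [0.4766, 0.0482, 0.1123]
tool_rot: [0.789, -0.604, 0.067, -0.092]
wrist_force: [-0.6, 0.4, 0.5]
grip_width: 0.0298
```

```bash
python3 pr.py
```

```text
t 20.62 s,l,z 154.1 -453.6 112.3 head 77.1 tilt 15.2 roll 0.005 F fwd/left/up 0.2 0.7 0.5
155 27.7; 165 27.8; 
165 27.5;
```

>>> arm_command:
  steps:
    - [[0, -0.005, -0.04], [0, 0, 0], 0.65]
    - [[0, -0.012, -0.045], [0, 0, 0], 0.65]
    - [[0, -0.012, -0.045], [0, 0, 0], 0.65]
    - [[0, -0.012, -0.045], [0, 0, 0], 0.65]
    - [[0, 0, 0], [0, 0, 0], 0.65]

```text
time_s: 21.3
position: [0.4363, -0.1305, 0.1061]
tool_rot: [0.788, -0.604, 0.068, -0.094]
wrist_force: [0.3, -0.8, 0.2]
grip_width: 0.0301
```

```bash
python3 - <<'E'
from st import *
c=env.camera("top");save(c,"top4.png",(170,320,160,360),3);np.savez("c4.npz",i=c["image"],p=cloud(c))
P=cloud(c)*1000
e=np.array([np.cos(np.radians(77)),np.sin(np.radians(77)),0]);l=np.array([-e[1],e[0],0])
S=P@e;L=P@l
m=(P[...,2]>23.5)&(P[...,2]<45)&(S<294)&(S>80)&(L>-525)&(L<-345)
X=np.stack([S[m],L[m]],1).astype(np.float32)
from h import fitrect
r=cv2.minAreaRect(X);print(r,np.percentile(X,[1,99],axis=0))
E
```

```text
t 21.3 s,l,z -29.0 -454.5 106.1 head 76.8 tilt 15.1 roll 0.006 F fwd/left/up -0.7 -0.5 0.2
((196.42831420898438, -436.1940002441406), (167.7200469970703, 184.1503143310547), 88.52147674560547) [[ 105.91828888 -504.57032593]
 [ 214.45696472 -405.44630371]]
```

View pics/top4.png

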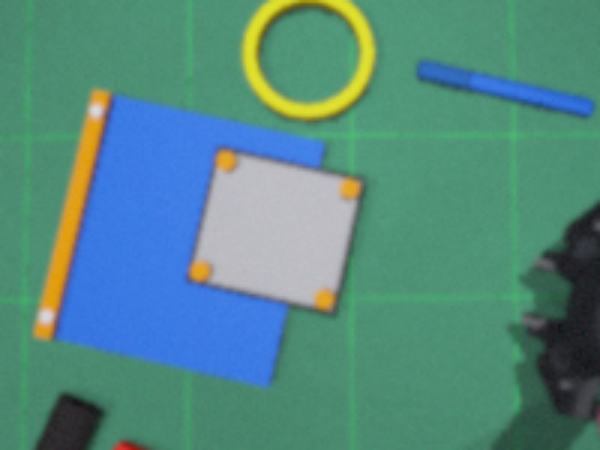

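```bash
python3 - <<'E'
from h import *
e=np.array([np.cos(np.radians(77)),np.sin(np.radians(77)),0]);l=np.array([-e[1],e[0],0])
plan((75*e-455*l)/1000*np.array([1,1,0])+np.array([0,0,.0357]),tool(76.9,0,-1),4)
z=np.load("c4.npz");img=z["i"];P=z["p"]*1000;S=P@e;L=P@l
hsv=cv2.cvtColor(img,cv2.COLOR_RGB2HSV).astype(int)
w=(hsv[...,0]>8)&(hsv[...,0]<22)&(hsv[...,1]>140)&(S>80)&(S<330)&(L>-540)&(L<-330)
n,lab,q,_=cv2.connectedComponentsWithStats(w.astype(np.uint8))
for i in range(1,n):
    m=lab==i
    if q[i,4]>8: print(q[i,4],S[m].mean().round(1),L[m].mean().round(1),P[m][:,2].mean().round(1))
E
```

```text
rows 4
[0.0001, 0.0236, 0.02] [-3.79, -0.02, 0.08]
[0.0001, 0.0223, 0.0215] [-3.79, -0.02, 0.08]
[0.0002, 0.0208, 0.023] [-3.79, -0.02, 0.08]
[0.0002, 0.0192, 0.0243] [-3.79, -0.02, 0.08]
19 303.7 -520.8 31.2
369 302.4 -436.1 40.8
26 205.6 -496.7 37.2
27 114.7 -496.0 37.4
30 205.3 -415.7 37.2
29 114.4 -415.8 37.6
23 304.2 -350.7 31.8
```

>>> arm_command:
  steps:
    - [[0, 0.0236, 0.02], [-3.8, 0, 0.1], 0.65]
    - [[0, 0.0223, 0.0215], [-3.8, 0, 0.1], 0.65]
    - [[0, 0.0208, 0.023], [-3.8, 0, 0.1], 0.65]
    - [[0, 0.0192, 0.0243], [-3.8, 0, 0.1], 0.65]
    - [[0, 0, 0], [0, 0, 0], 0.65]
    - [[0, 0, 0], [0, 0, 0], 0.65]

```text
time_s: 22.1
position: [0.4592, -0.027, 0.0359]
tool_rot: [0.703, -0.703, 0.08, -0.079]
wrist_force: [-0.4, 0.6, 0.4]
grip_width: 0.0299
```

```bash
python3 st.py
```

```text
t 22.1 s,l,z 77.0 -453.5 35.9 head 77.1 tilt 0.0 roll -0.002 F fwd/left/up 0.5 0.5 0.4
```

>>> arm_command:
  steps:
    - [[0, 0, 0.005], [0, 0, 0], 0.65]
    - [[0, 0, 0.005], [0, 0, 0], 0.65]
    - [[0, 0, 0.005], [0, 0, 0], 0.65]
    - [[0, 0, 0.004], [0, 0, 0], 0.65]
    - [[0, 0, 0.004], [0, 0, 0], 0.65]
    - [[0, 0, 0.004], [0, 0, 0], 0.65]
    - [[0, 0, 0.004], [0, 0, 0], 0.65]
    - [[0, 0, 0.004], [0, 0, 0], 0.65]

```text
time_s: 23.1
position: [0.4673, 0.0065, 0.0358]
tool_rot: [-0.702, 0.703, -0.08, 0.079]
wrist_force: [-0.7, -1.9, 1.6]
grip_width: 0.0297
```

>>> arm_command:
  steps:
    - [[0, 0, 0.005], [0, 0, 0], 0.65]
    - [[0, 0, 0.005], [0, 0, 0], 0.65]
    - [[0, 0, 0.005], [0, 0, 0], 0.65]
    - [[0, 0, 0.005], [0, 0, 0], 0.65]
    - [[0, 0, 0.005], [0, 0, 0], 0.65]
    - [[0, 0, 0], [0, 0, 0], 0.65]

```text
time_s: 23.85
position: [0.4727, 0.0314, 0.0355]
tool_rot: [0.703, -0.703, 0.081, -0.079]
wrist_force: [-0.8, -0.0, -0.2]
grip_width: 0.0298
```

```bash
cat > ft.py <<'E'
from st import *
def ft(name=None):
    c=env.camera("top");P=cloud(c)*1000;img=c["image"]
    e=np.array([np.cos(np.radians(77)),np.sin(np.radians(77)),0]);l=np.array([-e[1],e[0],0]);S=P@e;L=P@l
    hsv=cv2.cvtColor(img,cv2.COLOR_RGB2HSV).astype(int)
    w=(hsv[...,0]>8)&(hsv[...,0]<22)&(hsv[...,1]>140)&(S>80)&(S<330)&(L>-540)&(L<-330)
    n,lab,q,_=cv2.connectedComponentsWithStats(w.astype(np.uint8))
    for i in range(1,n):
        m=lab==i
        if q[i,4]>8: print(q[i,4],S[m].mean().round(1),L[m].mean().round(1),np.median(P[m][:,2]).round(1))
    if name: save(c,name,(170,320,160,360),3)
import sys
ft(sys.argv[1] if len(sys.argv)>1 else None)
E
python3 ft.py
```

```text
t 23.85 s,l,z 136.9 -453.5 35.5 head 77.0 tilt 0.0 roll -0.002 F fwd/left/up -0.2 0.7 -0.2
20 303.9 -521.0 31.8
371 304.2 -435.9 31.5
23 304.4 -350.6 31.0
```

>>> arm_command:
  steps:
    - [[0, 0, 0.005], [0, 0, 0], 0.65]
    - [[0, 0, 0.005], [0, 0, 0], 0.65]
    - [[0, 0, 0.005], [0, 0, 0], 0.65]
    - [[0, 0, 0.005], [0, 0, 0], 0.65]
    - [[0, 0, 0.005], [0, 0, 0], 0.65]
    - [[0, 0, 0.005], [0, 0, 0], 0.65]
    - [[0, 0, 0.003], [0, 0, 0], 0.65]
    - [[0, 0, 0], [0, 0, 0], 0.65]

```text
time_s: 24.9
position: [0.4803, 0.0632, 0.0357]
tool_rot: [-0.702, 0.703, -0.08, 0.079]
wrist_force: [0.3, -0.1, -1.2]
grip_width: 0.0297
```

```bash
python3 ft.py
```

```text
t 24.9 s,l,z 169.6 -453.8 35.7 head 77.0 tilt -0.0 roll -0.001 F fwd/left/up -0.1 -0.3 -1.2
19 303.7 -520.9 31.0
```

>>> arm_command:
  steps:
    - [[0, 0, 0.0015], [0, 0, 0], 0.65]
    - [[0, 0, 0.0015], [0, 0, 0], 0.65]
    - [[0, 0, 0.001], [0, 0, 0], 0.65]
    - [[0, 0, 0], [0, 0, 0], 0.65]

```text
time_s: 25.45
position: [0.4812, 0.0667, 0.0357]
tool_rot: [-0.702, 0.703, -0.08, 0.079]
wrist_force: [-0.1, -1.9, 0.6]
grip_width: 0.0298
```

>>> arm_command:
  steps:
    - [[0, 0, 0.001], [0, 0, 0], 0.65]
    - [[0, 0, 0.001], [0, 0, 0], 0.65]
    - [[0, 0, 0.001], [0, 0, 0], 0.65]
    - [[0, 0, 0], [0, 0, 0], 0.65]

```text
time_s: 25.95
position: [0.4818, 0.0698, 0.0357]
tool_rot: [-0.702, 0.703, -0.08, 0.079]
wrist_force: [0.1, -1.2, 2.5]
grip_width: 0.0303
```

>>> arm_command:
  steps:
    - [[0, 0, 0.001], [0, 0, 0], 0.65]
    - [[0, 0, 0], [0, 0, 0], 0.65]

```text
time_s: 26.2
position: [0.4821, 0.0707, 0.0357]
tool_rot: [-0.702, 0.703, -0.08, 0.079]
wrist_force: [-0.9, -2.1, 1.9]
grip_width: 0.03
```

>>> arm_command:
  steps:
    - [[0, 0, 0.001], [0, 0, 0], 0.65]
    - [[0, 0, 0], [0, 0, 0], 0.65]

```text
time_s: 26.45
position: [0.4822, 0.0714, 0.0357]
tool_rot: [-0.702, 0.703, -0.08, 0.079]
wrist_force: [-0.5, -4.3, 1.1]
grip_width: 0.0299
```

>>> arm_command:
  steps:
    - [[0, 0, 0.0005], [0, 0, 0], 0.65]
    - [[0, 0, 0], [0, 0, 0], 0.65]

```text
time_s: 26.7
position: [0.4822, 0.0714, 0.0357]
tool_rot: [-0.702, 0.703, -0.08, 0.079]
wrist_force: [-2.0, -6.8, 2.2]
grip_width: 0.0297
```

>>> arm_command:
  steps:
    - [[0, 0, 0.0004], [0, 0, 0], 0.65]
    - [[0, 0, 0], [0, 0, 0], 0.65]

```text
time_s: 26.95
position: [0.4822, 0.0715, 0.0357]
tool_rot: [-0.702, 0.703, -0.08, 0.079]
wrist_force: [-1.6, -8.2, 2.2]
grip_width: 0.0303
```

```bash
python3 st.py
```

```text
t 26.95 s,l,z 178.1 -453.7 35.7 head 77.1 tilt -0.1 roll -0.002 F fwd/left/up -8.4 -0.3 2.2
```

Firm against the stop at about 8 N, with no further motion. I'll back off and check.

>>> arm_command:
  steps:
    - [[0, 0, -0.005], [0, 0, 0], 0.65]
    - [[0, 0, -0.03], [0, 0, 0], 0.65]
    - [[0, -0.03, -0.05], [0, 0, 0], 0.65]
    - [[0, -0.03, -0.05], [0, 0, 0], 0.65]
    - [[0, -0.03, -0.05], [0, 0, 0], 0.65]
    - [[0, 0, -0.03], [0, 0, 0], 0.65]
    - [[0, 0, 0], [0, 0, 0], 0.65]

```text
time_s: 27.82
position: [0.4344, -0.1385, 0.1262]
tool_rot: [-0.702, 0.703, -0.081, 0.081]
wrist_force: [-1.0, 0.1, -1.1]
grip_width: 0.03
```

```bash
python3 ft.py top5.png; python3 -c "
from h import *
c=env.camera('side');save(c,'side5.png',(130,240,140,320),4)"
```

```text
t 27.82 s,l,z -37.3 -454.4 126.2 head 76.8 tilt -0.0 roll -0.0 F fwd/left/up -0.1 1.0 -1.1
19 303.6 -520.8 32.0
451 301.6 -439.5 31.6
27 197.9 -496.6 37.7
29 198.1 -416.0 36.8
23 304.3 -350.7 31.5
```

View pics/top5.png

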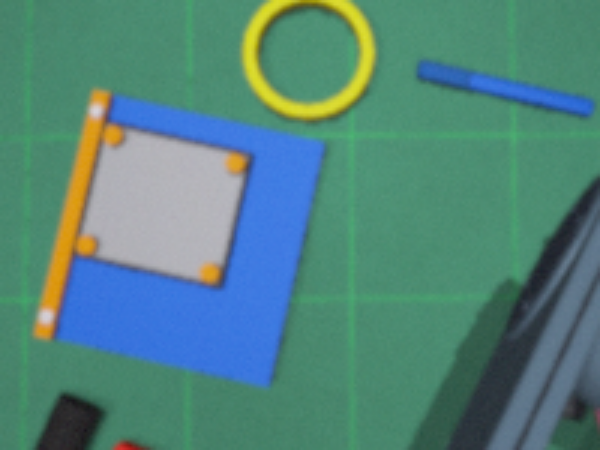

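View pics/side5.png

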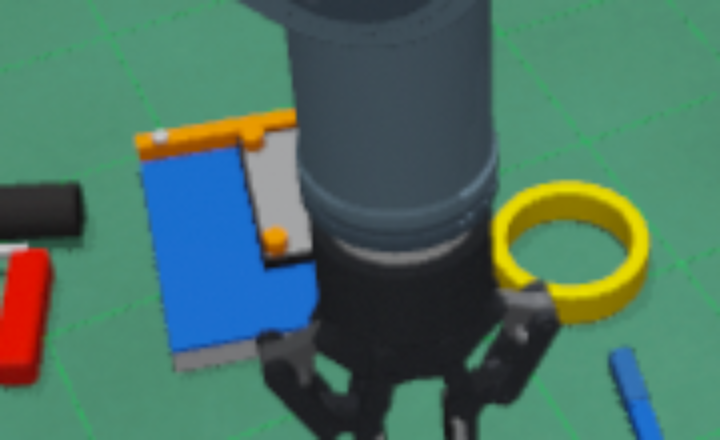

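```bash
python3 -c "
from cell import env
print(env.sign_off())"
```

```text
the job is handed in; nothing more can be done
None
```

The black panel is turned over on the blue bed, striped face down and feet up, with its edge against the orange back stop. I handed the job in at about 28 s with the gripper clear of everything.

I pushed it to the bed's front edge with two fingertips and squared it there. Then I lifted its rear edge by friction until it tipped over the edge and fell, and slid it back to the stop.

**Last checks**
- **Square:** the two rear feet lie level to 0.2 mm over 80 mm.
- **Flush:** the panel's front edge and the stop's inner face both measure about 298 mm along the bed's axis. The camera calibration is only good to about 2 mm. The panel also stopped moving under an 8 N push.
- **Force:** the highest reading on the panel was about 14 N. Readings come only at the end of each move call, so a brief higher peak would not show. The fingertips also pressed the bare table at about 30 N while I was finding its height.
- **Bystanders:** the tape roll and marker looked unmoved in the last top picture. The roller was only partly in view, and I did not re-check the jar at the end.

No check failed. Two things differed from plan: the panel first slipped in yaw at the fingers, which I corrected by pushing sideways against the bed, and the fingertips reached the table about 1.5 mm lower than worked out.

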